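# Clip the glass cutter back into its own place on the tool rack

### The job

The glass cutter has been left lying on the bench. Put it back in its own place on the tool rack, the empty one whose clip and shadow outline fit it: wheel end tucked under the hood, handle pressed down, without forcing it, until the spring clip has snapped over it and it lies level. Leave the screwdriver and the running pliers on the bench where they are.

Things in the scene. Friction and masses are not known exactly. Their poses are not given: they have to be found in the camera images.
- cutter_place_seat (a point): middle of the stored cutter's axis in its own place, a birch block 226 x 45 mm among three side by side on a rack (48 mm pitch, order varies; shadow outline of the tool let into the wood). 39 mm over the bench, 18 over the block top. x along the stored tool from hood to heel, y across, z up. Stored, the cutter is level at z 0, head towards -x. mm in this frame are used for the other points
- cutter_place_hood (a point): the place's hood of bent aluminium, open towards +x, closed in front: this point is on the axis at its mouth, x -47; inner front wall x -67; inner half width 9; outer half width 12; roof underside z +8.5, top +11.5. The cutter's head belongs under it
- cutter_place_rest (a point): V rest that carries the front of the grip, on the axis at x -34: 10 mm long, 21 wide in all; the grip's underside lies in it at z -6.2. Between it and the clip only the block lies below (18 mm under the axis)
- cutter_place_clip (a point): the place's spring clip, on the axis at x +38: 14 mm long, two sprung steel jaws, lips 5.6 either side of the axis at z +5.8, flared up to z +11, pad below at z -6.2. A grip laid on the closed lips lies about 11 mm too high there; pressing it through takes roughly 8 to 12 N
- cutter_place_heel (a point): wooden heel stop behind the cutter's tail: this point is the middle of the top edge of its near face, x +70, z +3; it is 24 wide, 8 thick
- cutter_place_jaw_left (a joint): left jaw of that clip, rad: 0 when sprung shut, about 0.13 while the handle passes its lip
- cutter_place_jaw_right (a joint): right jaw of that clip, likewise
- glass_cutter: oil glass cutter, 70 g, black round grip 12.4 mm in diameter lying on the bench; grip from y -66 to +39 mm, then a flat head 6 mm wide and 9 mm high with the wheel, to y +66 (its solid part ends at +62). Origin on the underside, below the middle; its y axis points along the tool towards the head, z up as it first lies
- cutter_middle (a point): on the cutter's axis, 6.2 mm above its origin
- cutter_head (a point): on the cutter's axis, 60 mm from the middle towards the wheel
- cutter_tail (a point): on the cutter's axis, 60 mm from the middle towards the tail
- driver_place_seat (a point): the like point of the screwdriver's place, also empty: a like block, but with a clip, outline and length for a screwdriver of 27 x 197 mm; not for the cutter
- marker_place: the marker's place: a like block with the marker (15 x 128 mm, top 47 mm over the bench) clipped into it, fixed. Origin under the middle of the block, x as above
- screwdriver: screwdriver 197 mm long, green handle 27 mm thick, lying on the bench, still in use: leave it. Origin on the underside at the middle, y along it to the tip
- running_pliers: running pliers 172 x 52 x 13 mm: leave them. Origin below the middle
There are look-alikes about, which are no part of the job. There is more than one size of the glass_cutter; the job needs the larger.

How it is judged:
By the outcome, as a careful person would: the job done as asked, in the order asked, and still so for the second after the job is handed in, with the robot touching nothing.
It also fails if it takes over 51 s, if anything falls off the work surface, if the arm or the gripper's body presses on something with over 40 N, if the wrist force passes 120 N, or if a joint passes its speed limit or range.

### The arm

A 6-joint arm with a two-finger parallel gripper is mounted at the origin on the work surface; the furniture and walls round the work are solid. World frame = base frame: x ahead of the robot, y to its left, z up, the work surface at z = 0. Lengths are in m, angles in degrees, forces in N, time in s.
With the tool pointing down it reaches from about 0.4 to 0.925 m from the base axis. Payload 12.5 kg.
Tool frame: the origin (TCP) lies at the very end of the fingers, on their centre line; the grasp point (between the pads) lies 19 mm behind it; z points along the fingers, y is the line along which they close (so a half turn about z gives the same grasp; the last joint's range is limited). The gripper opens to 95 mm and grips with 3 to 60 N. Pads are 20 mm wide; open, the fingers measure 119 mm over their backs; the gripper's body (75 mm by 180 mm) begins 59 mm behind the grasp point.
Start: joints at [-74.977, 28.126, 89.318, -0, 62.55, -6.05], TCP at [0.225, -0.583, 0.187] pointing down, gripper open.
Joint ranges: [-177.58, 177.58], [-47.91, 125.51], [2.72, 160], [-65.01, 245.01], [3.68, 167.84], [-153.87, 153.87]. Speed limits (degrees/s): [127.2, 127.2, 159.86, 180, 180, 180].

### API

Orientations are given as a 3x3 rotation matrix whose columns are the frame's x, y, z axes.
In Python, from bench import bot, read_camera, get_calibration, job_done gives the robot as it stands. The module is installed in compiled form; this text tells all that it offers.
- The arm moves only by the tool move_arm, never from a script. Its argument "commands" is a list of rows, each a list of 3 entries, a list of its own where there are three numbers: the shift along the tool's x, y, z each as a share of 40 cm, from -1 to 1, then the turn, a rotation vector about the tool's x, y, z each as a share of 90 degrees, from -1 to 1, then the closure, from 0 (fully open) to 1 (shut). In form: [[[x, y, z], [ax, ay, az], hand], ...]. A call has exactly 8 rows; each row is the pose to reach, as a shift and turn from the pose commanded when the call began, along the tool's axes at that moment; what a row does not reach only later rows make up. A row lasts 1/10 s, in which the tool goes at most 50 mm and 8.59 degrees, less where a joint would pass 70% of its speed; a pose out of reach is approached as far as the arm can. A call with a number of a shift or a turn outside -1 to 1 is refused whole. A call with a gripper value outside its range is refused whole. The fingers move at their own pace and stop on an object; the grip force is fixed at half the most. Time passes only in rows, so rows that repeat a pose let the fingers close, or fill a call up. It gives the time, the measured TCP pose, the force, the opening and the grip force at its end, in the units of the state.
- bot.get_state(): the state, without advancing time (a new reading comes with each control period).
- read_camera(name): name is "side" or "top" or "wrist"; returns the picture (420x560x3 uint8, red, green, blue); there is no depth.
- get_calibration(name): a dict with "fov_y" (degrees; the focal length in pixels is half the picture's height over the tangent of half this angle, whatever the lens; pixels are square), "cx", "cy" (the principal point, pixels), "extrinsics" (4x4, takes a point from world to camera coordinates); the wrist camera has in their place "hand_eye" (4x4, takes a point from camera to tool coordinates, whose origin is the TCP and whose axes are the flange's). Camera axes: x right, y down, z forward; pixel columns grow to the right and rows downward; lengths in m; the calibration is good to about 2 mm. A picture is of the moment at which its call begins: read the wrist's pose just before it. get_calibration takes no time and is no camera call.
- job_done(): hands the job in; it is judged then, once.
The state is a dict: "t": time; "q": joint angles; "qd": joint speeds; "joint_torque": joint torques, N m; "eef_pos": TCP position; "tcp_rot": TCP orientation; "contact_force": force on the tool from outside, world axes, zero at the start; "torque": the same for the moment, N m; "grip_width": finger opening in m; "grasp_force": force on a finger pad.
Only numpy, scipy, OpenCV 4.12 (cv2) and the standard library are available. Lean on these libraries where they do the work, as an engineer would, in place of code of your own. Each camera call takes 0.05 s, during which the arm holds its last target. There are 200 camera calls.

## Working session

There is one attempt and no reset: what is moved stays moved. The work goes in short steps, Python scripts to look and compute and a tool call to move; the robot and the scene stay as the last step left them, time stands still between calls to the robot, and variables do not carry over. Pictures are saved under pics/ and viewed, at most 10 in all, crops included, and the job is handed in when it is done.

Besides the shell and the picture viewer there is one more tool, called after "Emit:" as name(argument=value, ...), one argument or row to a line, values as JSON. move_arm: Moves the arm, as the interface text tells. Its arguments: {"type":"object","properties":{"commands":{"type":"array"}},"required":["commands"]}

```bash
mkdir -p pics
python3 - <<'E'
from bench import bot, read_camera, get_calibration
import cv2,numpy as np
np.set_printoptions(precision=4,suppress=True)
s=bot.get_state();print(s)
for n in("top","side","wrist"):
    c=get_calibration(n);print(n,c)
    im=read_camera(n)[:,:,::-1];cv2.imwrite(f"pics/{n}0.png",im)
E
```

```text
{'t': 0.0, 'q': array([-74.9764,  28.1635,  89.3494,   0.0004,  62.5504,  -6.0526]), 'qd': array([-0.0521, -0.0773, -0.044 ,  0.0396, -0.0164, -0.0495]), 'joint_torque': array([  0.    , -61.2644, -25.8185,   0.0692,   0.0482,  -0.0002]), 'eef_pos': array([ 0.2247, -0.5829,  0.1864]), 'tcp_rot': array([[ 0.9331,  0.3596, -0.0003],
       [ 0.3596, -0.9331,  0.0011],
       [ 0.0001, -0.0011, -1.    ]]), 'contact_force': array([-0.5417,  0.4751, -0.0611]), 'torque': array([-0.0161,  0.0135,  0.0381]), 'grasp_force': 0.0, 'grip_width': 0.09510877486890988}
top {'fov_y': 51.40825445458714, 'cx': 277.1423851898583, 'cy': 206.1164805422481, 'extrinsics': array([[ 0.0128, -0.9999,  0.0016, -0.1363],
       [-0.9762, -0.0128, -0.2166,  0.5497],
       [ 0.2166,  0.0012, -0.9763,  1.1732],
       [ 0.    ,  0.    ,  0.    ,  1.    ]])}
side {'fov_y': 50.81820286246396, 'cx': 279.93689653870354, 'cy': 205.620475173319, 'extrinsics': array([[ 0.9875, -0.1565, -0.0164, -0.5632],
       [-0.0917, -0.4877, -0.8682,  0.0139],
       [ 0.1279,  0.8589, -0.496 ,  1.1008],
       [ 0.    ,  0.    ,  0.    ,  1.    ]])}
wrist {'fov_y': 67.22269179077644, 'cx': 279.2456181113784, 'cy': 214.64784253092446, 'hand_eye': array([[-0.0009, -0.971 , -0.2392,  0.0657],
       [ 1.    , -0.0009, -0.0002, -0.0007],
       [ 0.    , -0.2392,  0.971 , -0.1971],
       [ 0.    ,  0.    ,  0.    ,  1.    ]])}
```

View pics/top0.png

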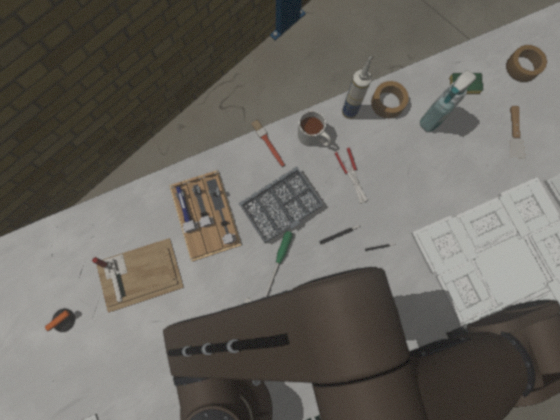

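View pics/side0.png

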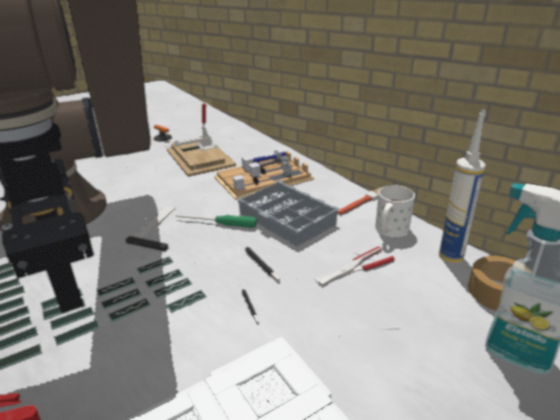

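Candidates in the top view: the long black pen-like tool at (340,236), the short one at (378,246). In the side view they are at (262,263) and (249,305), with another black item at (147,243). The rack is at (205,215). I'll check a close crop.

Run:
```python
import cv2,numpy as np
t=cv2.imread("pics/top0.png");s=cv2.imread("pics/side0.png")
def c(im,x,y,w,h,f): return cv2.resize(im[y:y+h,x:x+w],(int(w*f),int(h*f)),interpolation=cv2.INTER_CUBIC)
a=c(t,165,165,80,100,5)[:,:400];b=c(s,210,145,110,55,3.6)
d=c(t,310,215,90,45,4.4);e=c(s,230,235,60,95,3.15)
o=np.zeros((600,800,3),np.uint8)
for im,x,y in((a,0,0),(b,402,0),(d,402,200),(e,402,400)):
    h=min(im.shape[0],600-y);w=min(im.shape[1],800-x);o[y:y+h,x:x+w]=im[:h,:w]
g=c(s,115,225,60,35,3.1);o[400:400+g.shape[0],600:600+g.shape[1]]=g
cv2.imwrite("pics/crop1.png",o)
```

```text
(no output)
```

View pics/crop1.png

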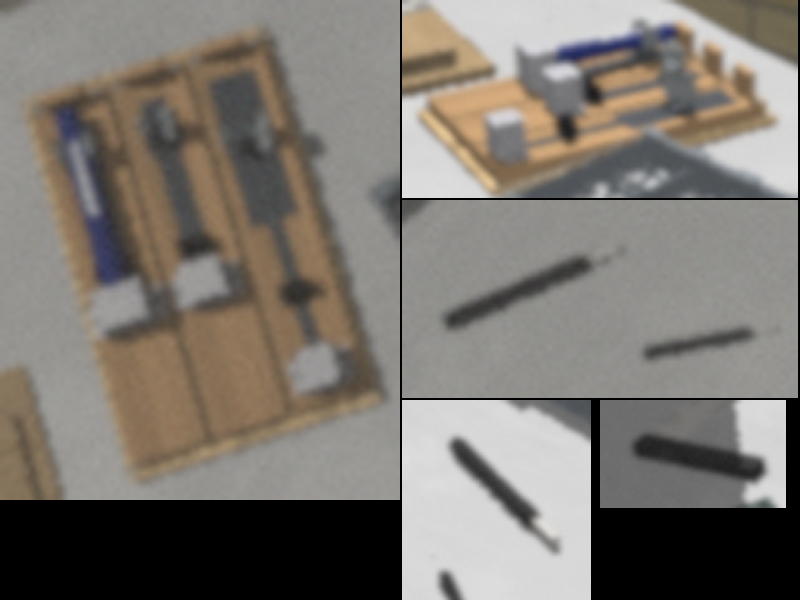

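The crop shows the long cutter with its metal head (top: tail 320,242.5, tip 360.5,226; side: tail 247,249, tip 279,282). The short copy is next to it, and the black item at (147,243) has no metal head. On the rack, the middle place has a thin grip outline, with its hood at (205,221) and clip at (198,190). The marker is to its left and the screwdriver place to its right.

```bash
cat > h.py <<'E'
import numpy as np,cv2
from bench import bot,read_camera,get_calibration
np.set_printoptions(precision=4,suppress=True)
def cam(n,T=None):
    """returns f,cx,cy,E(world->cam); T = 4x4 tool pose for wrist"""
    c=get_calibration(n);f=210/np.tan(np.radians(c["fov_y"]/2))
    E=np.array(c["extrinsics"]) if "extrinsics" in c else np.linalg.inv(T@np.array(c["hand_eye"]))
    return f,c["cx"],c["cy"],E
def ray(C,p):
    f,cx,cy,E=C;R=E[:3,:3];o=-R.T@E[:3,3];d=R.T@np.array([(p[0]-cx)/f,(p[1]-cy)/f,1]);return o,d/np.linalg.norm(d)
def tri(rs):
    A=sum(np.eye(3)-np.outer(d,d) for o,d in rs);b=sum((np.eye(3)-np.outer(d,d))@o for o,d in rs)
    X=np.linalg.solve(A,b);return X,max(np.linalg.norm((np.eye(3)-np.outer(d,d))@(X-o)) for o,d in rs)
def atz(r,z): o,d=r;return o+d*(z-o[2])/d[2]
def proj(C,X):
    f,cx,cy,E=C;p=E[:3,:3]@X+E[:3,3];return np.array([cx+f*p[0]/p[2],cy+f*p[1]/p[2]])
def pose():
    s=bot.get_state();T=np.eye(4);T[:3,:3]=s["tcp_rot"];T[:3,3]=s["eef_pos"];return T
E
python3 - <<'E'
from h import *
t=cam("top");s=cam("side")
for n,a,b in(("tail",(320.2,242.5),(246.8,248.7)),("tip",(360.5,226.1),(278.9,282.3))):
    print(n,tri([ray(t,a),ray(s,b)]),atz(ray(t,a),.006))
print("small",atz(ray(t,(366.,249.5)),.005),atz(ray(t,(396,245)),.005))
print("hoodtop",tri([ray(t,(205,221)),ray(s,(254.5,166))]),atz(ray(t,(205,221)),.0505))
print("clip",atz(ray(t,(198,190)),.045))
print("other side",atz(ray(s,(127,240)),.006),atz(ray(s,(166,247)),.006))
E
```

```text
tail (array([ 0.4579, -0.2554,  0.0057]), np.float64(0.0008859847463025593)) [ 0.457  -0.2554  0.006 ]
tip (array([ 0.5081, -0.3742,  0.004 ]), np.float64(0.0009644028365215284)) [ 0.5068 -0.3738  0.006 ]
small [ 0.4385 -0.3879  0.005 ] [ 0.4527 -0.4754  0.005 ]
hoodtop (array([0.5108, 0.0755, 0.044 ]), np.float64(0.0017602398031437776)) [0.5078 0.0743 0.0505]
clip [0.5995 0.0999 0.045 ]
other side [ 0.2018 -0.1753  0.006 ] [ 0.2886 -0.2183  0.006 ]
```

Emit:
move_arm(
  commands=[
    [[0.84, -0.43, 0.06], [0, 0, -0.98], 0],
    [[0.84, -0.43, 0.06], [0, 0, -0.98], 0],
    [[0.84, -0.43, 0.06], [0, 0, -0.98], 0],
    [[0.84, -0.43, 0.06], [0, 0, -0.98], 0],
    [[0.84, -0.43, 0.06], [0, 0, -0.98], 0],
    [[0.84, -0.43, 0.06], [0, 0, -0.98], 0],
    [[0.84, -0.43, 0.06], [0, 0, -0.98], 0],
    [[0.84, -0.43, 0.06], [0, 0, -0.98], 0],
  ],
)

```text
t: 0.95
eef_pos: [0.4781, -0.2991, 0.1627]
tcp_rot: [[-0.005, 1.0, -0.0], [1.0, 0.005, 0.0], [0.0, -0.0, -1.0]]
contact_force: [-0.0, -0.8, -0.3]
grip_width: 0.0955
grasp_force: 0.0
```

Emit:
move_arm(
  commands=[
    [[0, 0, 0], [0, 0, -0.25], 0],
    [[0, 0, 0], [0, 0, -0.25], 0],
    [[0, 0, 0], [0, 0, -0.25], 0],
    [[0, 0, 0], [0, 0, -0.25], 0],
    [[0, 0, 0], [0, 0, -0.25], 0],
    [[0, 0, 0], [0, 0, -0.25], 0],
    [[0, 0, 0], [0, 0, -0.25], 0],
    [[0, 0, 0], [0, 0, -0.25], 0],
  ],
)

```text
t: 1.75
eef_pos: [0.4764, -0.302, 0.163]
tcp_rot: [[-0.379, 0.925, 0.0], [0.925, 0.379, -0.0], [-0.0, 0.0, -1.0]]
contact_force: [0.3, -0.3, -0.3]
grip_width: 0.0951
grasp_force: 0.0
```

Run:
```python
from h import *
T=pose();np.save("T1.npy",T);im=read_camera("wrist");t=read_camera("top")
cv2.imwrite("pics/w1.png",im[:,:,::-1]);cv2.imwrite("pics/top1.png",t[:,:,::-1]);print(T)
```

```text
[[-0.379   0.9254  0.0001  0.4764]
 [ 0.9254  0.379  -0.0001 -0.302 ]
 [-0.0001  0.     -1.      0.163 ]
 [ 0.      0.      0.      1.    ]]
```

View pics/w1.png

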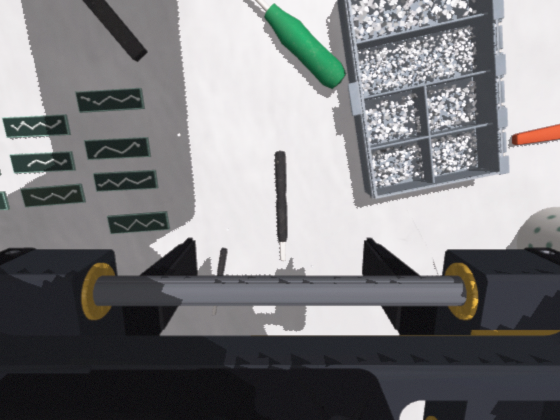

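The wrist view shows the cutter upright in the picture: tail end at (280,152), grip end at (282.5,242), wheel tip at (283,261). It lies nearly along tool x.

Run:
```python
from h import *
T=np.load("T1.npy");im=cv2.imread("pics/w1.png");C=cam("wrist",T)
g=cv2.cvtColor(im,cv2.COLOR_BGR2GRAY)
for r in range(148,268,6):
    x=np.where(g[r,262:302]<90)[0]+262;print(r,x.min() if len(x) else 0,x.max() if len(x) else 0,end=' | ')
print()
t=cam("top");s=cam("side")
for n,w,a,b in(("tail",(280,151.5),(320.2,242.5),(246.8,248.7)),("tip",(283,261),(360.5,226.1),(278.9,282.3)),("gripend",(282.5,242),None,None)):
    print(n,atz(ray(C,w),.006), tri([ray(C,w),ray(t,a),ray(s,b)]) if a else '')
```

```text
148 0 0 | 154 275 284 | 160 275 284 | 166 275 284 | 172 276 284 | 178 276 285 | 184 276 285 | 190 276 285 | 196 277 284 | 202 277 285 | 208 277 285 | 214 277 285 | 220 277 286 | 226 277 286 | 232 278 286 | 238 278 285 | 244 0 0 | 250 0 0 | 256 0 0 | 262 0 0 | 
tail [ 0.4565 -0.2541  0.006 ] (array([ 0.4575, -0.2548,  0.0054]), np.float64(0.0013733924584121307))
tip [ 0.5085 -0.3719  0.006 ] (array([ 0.5085, -0.3736,  0.0033]), np.float64(0.0014213732931948068))
gripend [ 0.4989 -0.3499  0.006 ]
```

Emit:
move_arm(
  commands=[
    [[0.002, 0.003, 0.1], [0, 0, -0.018], 0],
    [[0.002, 0.003, 0.2], [0, 0, -0.018], 0.3],
    [[0.002, 0.003, 0.28], [0, 0, -0.018], 0.4],
    [[0.002, 0.003, 0.34], [0, 0, -0.018], 0.4],
    [[0.002, 0.003, 0.38], [0, 0, -0.018], 0.4],
    [[0.002, 0.003, 0.395], [0, 0, -0.018], 0.4],
    [[0.002, 0.003, 0.401], [0, 0, -0.018], 0.4],
    [[0.002, 0.003, 0.401], [0, 0, -0.018], 0.4],
  ],
)

```text
t: 2.65
eef_pos: [0.4775, -0.3009, 0.003]
tcp_rot: [[-0.406, 0.914, 0.0], [0.914, 0.406, -0.0], [-0.001, 0.0, -1.0]]
contact_force: [0.8, -0.3, -0.1]
grip_width: 0.0571
grasp_force: 0.0
```

Emit:
move_arm(
  commands=[
    [[0, 0, 0], [0, 0, 0], 1],
    [[0, 0, 0], [0, 0, 0], 1],
    [[0, 0, 0], [0, 0, 0], 1],
    [[0, 0, 0], [0, 0, 0], 1],
    [[0, 0, 0], [0, 0, 0], 1],
    [[0, 0, 0], [0, 0, 0], 1],
    [[0, 0, 0], [0, 0, 0], 1],
    [[0, 0, 0], [0, 0, 0], 1],
  ],
)

```text
t: 3.45
eef_pos: [0.4772, -0.3007, 0.0025]
tcp_rot: [[-0.406, 0.914, 0.0], [0.914, 0.406, -0.0], [-0.0, -0.0, -1.0]]
contact_force: [-0.2, -1.0, -0.9]
grip_width: 0.0016
grasp_force: 0.0
```

Grip width is 1.6 mm with no force, so the grasp missed. I'll lift a little and look.

Emit:
move_arm(
  commands=[
    [[0, 0, -0.1], [0, 0, 0], 1],
    [[0, 0, -0.2], [0, 0, 0], 1],
    [[0, 0, -0.3], [0, 0, 0], 0.8],
    [[0, 0, -0.4], [0, 0, 0], 0.5],
    [[0, 0, -0.4], [0, 0, 0], 0.2],
    [[0, 0, -0.4], [0, 0, 0], 0],
    [[0, 0, -0.4], [0, 0, 0], 0],
    [[0, 0, -0.4], [0, 0, 0], 0],
  ],
)

```text
t: 4.25
eef_pos: [0.4768, -0.3004, 0.1612]
tcp_rot: [[-0.406, 0.914, -0.002], [0.914, 0.406, 0.001], [0.002, -0.001, -1.0]]
contact_force: [-0.5, 0.0, -0.2]
grip_width: 0.0429
grasp_force: 0.0
```

Run:
```python
from h import *
T=pose();np.save("T2.npy",T);im=read_camera("wrist")[:,:,::-1];s=read_camera("side")[:,:,::-1];t=read_camera("top")[:,:,::-1]
cv2.imwrite("pics/w2.png",im);cv2.imwrite("pics/side2.png",s);print(T,bot.get_state()["grip_width"])
o=np.zeros((600,800,3),np.uint8)
o[:300,:400]=cv2.resize(im,(400,300))
o[:300,400:]=cv2.resize(s,(400,300))
o[300:,:400]=cv2.resize(s[200:320,180:340],(400,300));o[300:,400:]=cv2.resize(t[190:280,290:410],(400,300))
cv2.imwrite("pics/c2.png",o)
```

```text
[[-0.4059  0.9139 -0.0018  0.4768]
 [ 0.9139  0.4059  0.0014 -0.3004]
 [ 0.002  -0.0011 -1.      0.1612]
 [ 0.      0.      0.      1.    ]] 0.05472680733889323
```

View pics/c2.png

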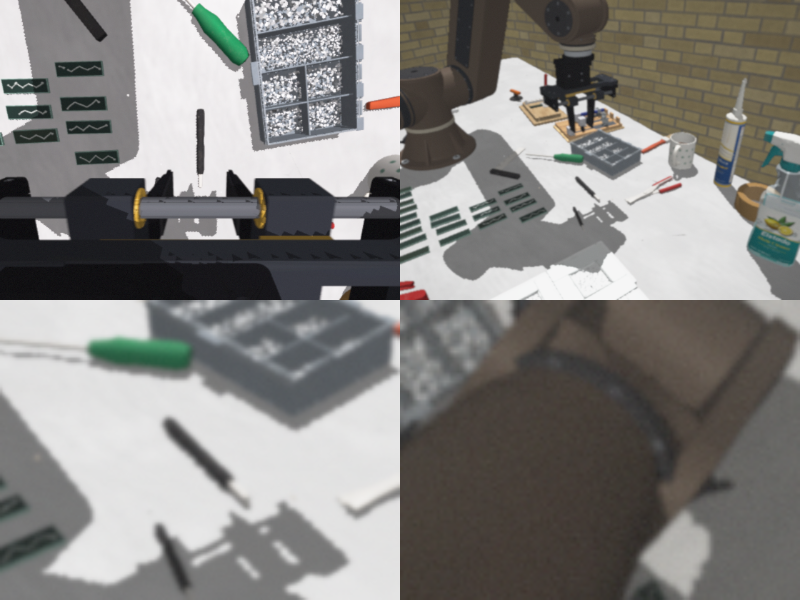

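Run:
```python
from h import *
T=np.load("T2.npy");s=cam("side");C=cam("wrist",T)
for y in(-.0275,0,.0275):
  P=(T@np.array([0,y,0,1]))[:3];print(P,proj(s,P),proj(C,P))
T1=np.load("T1.npy")
a=cv2.imread("pics/w1.png");b=cv2.imread("pics/w2.png");im=cv2.imread("pics/side2.png")
c=cv2.resize(im[100:200,190:310],(480,400),interpolation=cv2.INTER_CUBIC)
for y in(-.0275,.0275):
  p=proj(s,(T@np.array([0,y,0,1]))[:3]);cv2.circle(c,tuple(int(v) for v in (p-[190,100])*4),4,(0,0,255),1)
w=cv2.resize(b[140:310,180:400],(320,247))
o=np.zeros((400,800,3),np.uint8);o[:,:480]=c;o[:247,480:]=w
cv2.imwrite("pics/c3.png",o)
for n,g,K in(("1",cv2.cvtColor(a,6),cam("wrist",T1)),("2",cv2.cvtColor(b,6),C)):
  m=(g[140:250,255:310]<90).astype(np.uint8);k,l,st,ce=cv2.connectedComponentsWithStats(m);i=1+st[1:,4].argmax();ys,xs=np.where(l==i)
  top=(xs[ys==ys.min()].mean()+255,ys.min()+140);bot_=(xs[ys==ys.max()].mean()+255,ys.max()+140)
  print(n,top,bot_,atz(ray(K,top),.006),atz(ray(K,bot_),.006))
```

```text
[ 0.4517 -0.3115  0.1612] [241.2105 197.151 ] [239.0791 242.7275]
[ 0.4768 -0.3004  0.1612] [254.195  193.1394] [280.9573 242.696 ]
[ 0.5019 -0.2892  0.1611] [266.7818 189.2508] [322.8414 242.6645]
1 (np.float64(280.0), np.int64(152)) (np.float64(279.5), np.int64(241)) [ 0.4567 -0.2546  0.006 ] [ 0.4951 -0.3501  0.006 ]
2 (np.float64(280.5), np.int64(153)) (np.float64(277.0), np.int64(243)) [ 0.4563 -0.2541  0.006 ] [ 0.4947 -0.3506  0.006 ]
```

View pics/c3.png

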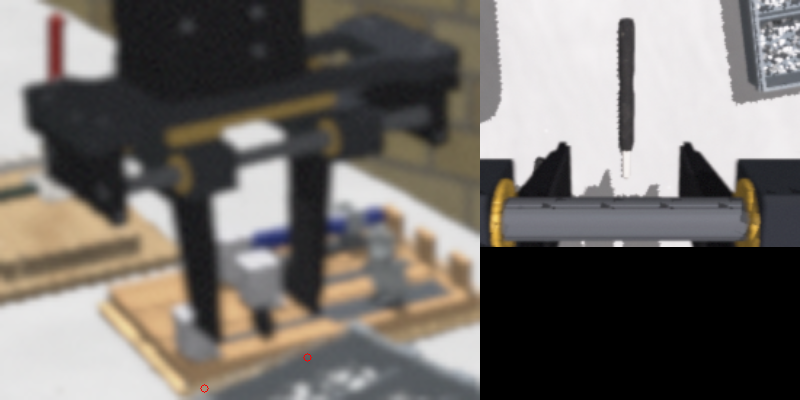

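The side view shows the fingertips about 11 px (20–25 mm) above where the reported TCP projects. The cutter hasn't moved, so the fingers closed above it. I'll descend further, watching the force.

Emit:
move_arm(
  commands=[
    [[0, 0, 0.1], [0, 0, 0], 0.4],
    [[0, 0, 0.2], [0, 0, 0], 0.4],
    [[0, 0, 0.3], [0, 0, 0], 0.4],
    [[0, 0, 0.37], [0, 0, 0], 0.4],
    [[0, 0, 0.4], [0, 0, 0], 0.4],
    [[0, 0, 0.41], [0, 0, 0], 0.4],
    [[0, 0, 0.42], [0, 0, 0], 0.4],
    [[0, 0, 0.425], [0, 0, 0], 0.4],
  ],
)

```text
t: 5.2
eef_pos: [0.4777, -0.3011, -0.0066]
tcp_rot: [[-0.406, 0.914, 0.001], [0.914, 0.406, -0.001], [-0.002, 0.001, -1.0]]
contact_force: [-0.1, -0.3, 0.7]
grip_width: 0.0569
grasp_force: 0.0
```

Run:
```python
from h import *
T=pose();np.save("T3.npy",T);s=read_camera("side")[:,:,::-1]
K=cam("side");st=bot.get_state();w=st["grip_width"]/2;print(T[:3,3],w,st["contact_force"])
x0,y0=200,200;c=cv2.resize(s[y0:y0+110,x0:x0+130],(780,600)[:2],interpolation=cv2.INTER_CUBIC)
c=cv2.resize(s[y0:y0+100,x0:x0+130],(780,600),interpolation=cv2.INTER_CUBIC)
for y in(-w,w):
 for x in(-.01,.01):
  for z in (0,-.02):
   p=proj(K,(T@np.array([x,y,z,1]))[:3]);cv2.circle(c,tuple(int(v) for v in (p-[x0,y0])*6),4,(0,0,255) if z==0 else (0,255,0),1)
cv2.imwrite("pics/c4.png",c)
```

```text
[ 0.4777 -0.3011 -0.0066] 0.02841614437104055 [-1.4469  0.1186  0.3843]
```

View pics/c4.png

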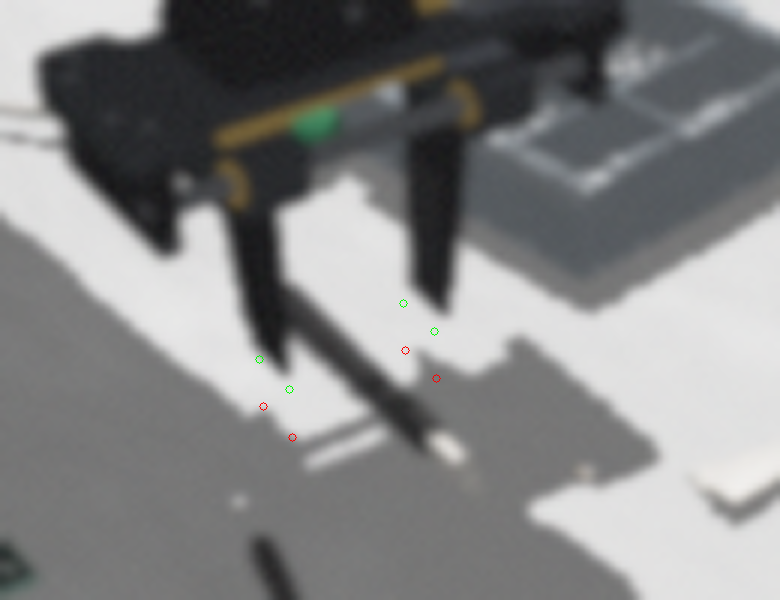

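The near fingertip is at (288,374) in the crop. The reported TCP projects to (292,437), so the tips end about 26 mm behind it. I'll descend further in small steps.

Emit:
move_arm(
  commands=[
    [[0, 0, 0.01], [0, 0, 0], 0.4],
    [[0, 0, 0.016], [0, 0, 0], 0.4],
    [[0, 0, 0.02], [0, 0, 0], 0.4],
    [[0, 0, 0.024], [0, 0, 0], 0.4],
    [[0, 0, 0.027], [0, 0, 0], 0.4],
    [[0, 0, 0.03], [0, 0, 0], 0.4],
    [[0, 0, 0.0325], [0, 0, 0], 0.4],
    [[0, 0, 0.0325], [0, 0, 0], 0.4],
  ],
)

```text
t: 6.05
eef_pos: [0.4772, -0.3007, -0.0206]
tcp_rot: [[-0.406, 0.914, -0.0], [0.914, 0.406, 0.0], [0.0, -0.0, -1.0]]
contact_force: [0.5, -0.2, 0.5]
grip_width: 0.057
grasp_force: 0.0
```

Emit:
move_arm(
  commands=[
    [[0, 0, 0.001], [0, 0, 0], 0.4],
    [[0, 0, 0.002], [0, 0, 0], 0.4],
    [[0, 0, 0.003], [0, 0, 0], 0.4],
    [[0, 0, 0.004], [0, 0, 0], 0.4],
    [[0, 0, 0.005], [0, 0, 0], 0.4],
    [[0, 0, 0.006], [0, 0, 0], 0.4],
    [[0, 0, 0.007], [0, 0, 0], 0.4],
    [[0, 0, 0.007], [0, 0, 0], 0.4],
  ],
)

```text
t: 6.85
eef_pos: [0.4772, -0.3007, -0.0233]
tcp_rot: [[-0.406, 0.914, -0.0], [0.914, 0.406, -0.0], [0.0, -0.0, -1.0]]
contact_force: [-0.1, -0.2, 0.6]
grip_width: 0.0572
grasp_force: 0.0
```

Now close.

Emit:
move_arm(
  commands=[
    [[0, 0, 0], [0, 0, 0], 1],
    [[0, 0, 0], [0, 0, 0], 1],
    [[0, 0, 0], [0, 0, 0], 1],
    [[0, 0, 0], [0, 0, 0], 1],
    [[0, 0, 0], [0, 0, 0], 1],
    [[0, 0, 0], [0, 0, 0], 1],
    [[0, 0, 0], [0, 0, 0], 1],
    [[0, 0, 0], [0, 0, 0], 1],
  ],
)

```text
t: 7.65
eef_pos: [0.4773, -0.3007, -0.0233]
tcp_rot: [[-0.406, 0.914, 0.0], [0.914, 0.406, -0.0], [-0.0, 0.0, -1.0]]
contact_force: [-0.7, 0.1, -1.1]
grip_width: 0.0118
grasp_force: 30.0
```

Held at 11.8 mm width and 30 N. Next I'll lift and carry it to a viewing pose beside the rack place.

Emit:
move_arm(
  commands=[
    [[0, 0, -0.1], [0, 0, 0], 1],
    [[0, 0, -0.22], [0, 0, 0], 1],
    [[0, 0, -0.34], [0, 0, 0], 1],
    [[0.1, 0.07, -0.44], [0, 0, 0.09], 1],
    [[0.2, 0.14, -0.48], [0, 0, 0.18], 1],
    [[0.3, 0.21, -0.48], [0, 0, 0.27], 1],
    [[0.4, 0.28, -0.48], [0, 0, 0.36], 1],
    [[0.5, 0.35, -0.48], [0, 0, 0.45], 1],
  ],
)

```text
t: 8.45
eef_pos: [0.5201, -0.0805, 0.169]
tcp_rot: [[0.271, 0.963, 0.001], [0.963, -0.271, -0.0], [-0.0, 0.001, -1.0]]
contact_force: [0.1, 0.8, -1.2]
grip_width: 0.0112
grasp_force: 30.0
```

Emit:
move_arm(
  commands=[
    [[0.08, -0.01, 0], [0, 0, 0.09], 1],
    [[0.16, -0.018, 0], [0, 0, 0.18], 1],
    [[0.22, -0.018, 0], [0, 0, 0.27], 1],
    [[0.254, -0.018, 0], [0, 0, 0.36], 1],
    [[0.254, -0.018, 0], [0, 0, 0.45], 1],
    [[0.254, -0.018, 0], [0, 0, 0.54], 1],
    [[0.254, -0.018, 0], [0, 0, 0.63], 1],
    [[0.254, -0.018, 0], [0, 0, 0.64], 1],
  ],
)

```text
t: 9.25
eef_pos: [0.54, 0.0176, 0.1685]
tcp_rot: [[0.957, 0.29, -0.0], [0.29, -0.957, -0.0], [-0.0, -0.0, -1.0]]
contact_force: [0.4, 0.9, -1.0]
grip_width: 0.0118
grasp_force: 30.0
```

Run:
```python
from h import *
T=pose();np.save("T5.npy",T);im=read_camera("wrist");print(T)
cv2.imwrite("pics/w5.png",im[:,:,::-1])
```

```text
[[ 0.9571  0.2899 -0.0003  0.54  ]
 [ 0.2899 -0.9571 -0.0001  0.0176]
 [-0.0003 -0.     -1.      0.1685]
 [ 0.      0.      0.      1.    ]]
```

View pics/w5.png

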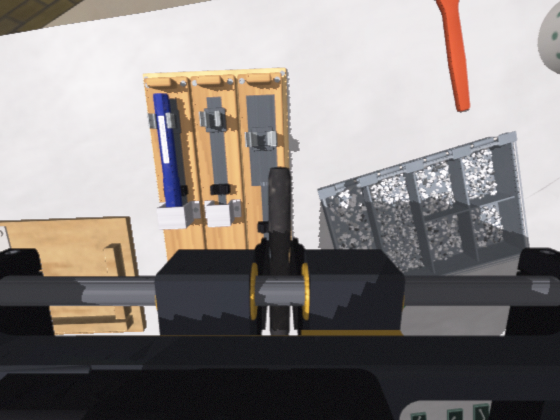

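The wrist view shows the middle place: heel block at about (215,79), clip at (213,118), rest at (220,190) and hood at (222,213). The held cutter is at column 280. I'll take a second view from the other side.

Emit:
move_arm(
  commands=[
    [[0, -0.08, 0], [0, 0, 0], 1],
    [[0, -0.16, 0], [0, 0, 0], 1],
    [[0, -0.24, 0], [0, 0, 0], 1],
    [[0, -0.3, 0], [0, 0, 0], 1],
    [[0, -0.34, 0], [0, 0, 0], 1],
    [[0, -0.35, 0], [0, 0, 0], 1],
    [[0, -0.35, 0], [0, 0, 0], 1],
    [[0, -0.35, 0], [0, 0, 0], 1],
  ],
)

```text
t: 10.1
eef_pos: [0.4995, 0.1508, 0.1686]
tcp_rot: [[0.956, 0.293, 0.0], [0.293, -0.956, -0.0], [-0.0, 0.0, -1.0]]
contact_force: [0.1, 0.3, -1.4]
grip_width: 0.0114
grasp_force: 30.0
```

Run:
```python
from h import *
T=pose();np.save("T6.npy",T);im=read_camera("wrist");print(T)
cv2.imwrite("pics/w6.png",im[:,:,::-1])
T5=np.load("T5.npy")
# where place sits in new view
a=cv2.imread("pics/w5.png");b=im[:,:,::-1]
X=atz(ray(cam("wrist",T5),(216,150)),.03);p=proj(cam("wrist",T),X);print(p)
x0=int(p[0])-50
o=np.hstack([cv2.resize(i[65:240,x:x+112],(384,600),interpolation=cv2.INTER_CUBIC) for i,x in((a,160),(b,x0))])
cv2.imwrite("pics/c6.png",o);print(x0)
```

```text
[[ 0.9561  0.2931  0.0001  0.4995]
 [ 0.2931 -0.9561 -0.0002  0.1508]
 [-0.      0.0002 -1.      0.1686]
 [ 0.      0.      0.      1.    ]]
[349.8133 150.0133]
299
```

View pics/c6.png

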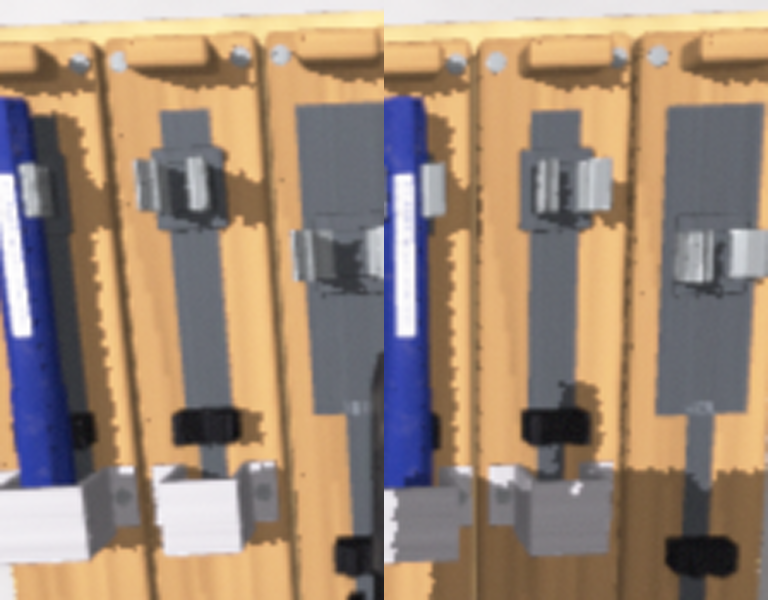

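The crops show the place in both views: hood top (L centre 200,518; R 570,518), rest (206,426; 556,426), clip (171,185; 573,185), and the outline's centre line.

Run:
```python
from h import *
A=cam("wrist",np.load("T5.npy"));B=cam("wrist",np.load("T6.npy"));k=3.4286
F={"mouth":((199,484),(570,482),-47,11.5),"front":((202,553),(570,553),-70,11.5),"rest":((206,426),(556,426),-34,-3),
"clip":((171,185),(573.5,185),38,11),"out1":((185,111),(555,111),66,-18),"out2":((205.5,400),(553,400),0,-18),
"heelTopNear":((170,68),(571,70),70,3)}
R={}
for n,(a,b,sx,sz) in F.items():
    pa=(160+a[0]/k,65+a[1]/k);pb=(299+(b[0]-384)/k,65+b[1]/k)
    X,e=tri([ray(A,pa),ray(B,pb)]);z=.039+sz/1000
    Y=(atz(ray(A,pa),z)+atz(ray(B,pb),z))/2;R[n]=Y;print(n,X,round(e,4),"| z given",Y)
u=R["out1"]-R["out2"];print("outline az",np.degrees(np.arctan2(u[1],u[0])))
u=R["clip"]-(R["mouth"]+R["front"])/2;az=np.arctan2(u[1],u[0]);print("az",np.degrees(az),np.linalg.norm(u[:2]),96.5)
d=np.array([np.cos(az),np.sin(az)])
for n in R: print(n,R[n][:2]-d*F[n][2]/1000)
```

```text
mouth [0.5184 0.0775 0.0477] 0.0003 | z given [0.519  0.0778 0.0505]
front [0.4985 0.071  0.0508] 0.0 | z given [0.4984 0.0709 0.0505]
rest [0.5317 0.0824 0.0282] 0.0 | z given [0.5328 0.0829 0.036 ]
clip [0.5993 0.1061 0.0472] 0.0 | z given [0.5992 0.1061 0.05  ]
out1 [0.6211 0.1132 0.0193] 0.0 | z given [0.6209 0.1132 0.021 ]
out2 [0.5388 0.0851 0.0242] 0.0 | z given [0.5384 0.0849 0.021 ]
heelTopNear [0.6297 0.1159 0.0381] 0.0002 | z given [0.6292 0.1157 0.042 ]
outline az 18.930474358284137
az 19.339570913444533 0.0959145861103768 96.5
mouth [0.5633 0.0933]
front [0.5645 0.0941]
rest [0.5649 0.0941]
clip [0.5633 0.0935]
out1 [0.5586 0.0913]
out2 [0.5384 0.0849]
heelTopNear [0.5631 0.0925]
```

Run:
```python
from h import *
C=cam("wrist",np.eye(4))
def at(p): o,d=ray(C,p);return (o+d*(-.0295-o[2])/d[2])[:2]*1000
for n in("w5","w6"):
    g=cv2.imread(f"pics/{n}.png",0)
    for r in (162,164,166,168,170,172,174,180,190,200,210,220,230,238):
        x=np.where(g[r,255:305]<75)[0]+255
        if len(x):
            l,h=x.min(),x.max();print(n,r,l,h,at(((l+h)/2,r)),end=" | ")
    print()
for y in(0,):
  print(proj(C,np.array([.051,0,-.0295])))
```

```text
w5 168 270 288 [49.6939 -0.7219] | w5 170 270 288 [48.6449 -0.7231] | w5 172 269 289 [47.5927 -0.7242] | w5 174 269 289 [46.5373 -0.7254] | w5 180 269 290 [43.3517 -0.4629] | w5 190 268 290 [37.978  -0.7347] | w5 200 268 290 [32.5213 -0.7406] | w5 210 269 290 [26.9795 -0.4745] | w5 220 268 290 [21.3515 -0.7527] | w5 230 258 290 [15.6368 -3.5229] | w5 238 262 295 [10.9955 -1.0421] | 
w6 162 298 300 [52.8127  9.7745] | w6 164 298 300 [51.7731  9.7891] | w6 166 299 301 [50.7298 10.33  ] | w6 168 274 301 [49.6899  3.7577] | w6 170 271 301 [48.6416  2.9716] | w6 172 270 302 [47.5894  2.9761] | w6 174 270 301 [46.5342  2.7158] | w6 180 270 304 [43.3481  3.5257] | w6 190 269 300 [37.9754  2.2127] | w6 200 269 304 [32.5177  3.3096] | w6 210 269 289 [26.9798 -0.7466] | w6 220 270 289 [21.3512 -0.4785] | w6 230 270 289 [15.6341 -0.4825] | w6 238 263 296 [10.995  -0.4858] | 
[280.3697 165.5002]
```

```bash
cat > plan.py <<'E'
from h import *
from scipy.spatial.transform import Rotation as Ro
az=np.radians(19.0);SEAT=np.array([.5639,.0932,.039]);D=np.array([np.cos(az),np.sin(az),0]);U=np.array([0,0,1.])
GX=16.5;H=.0295
def target(th,gx,gz):
    """tool pose with cutter pitched th deg (tail up), grasped axis point at seat-frame gx,gz (mm)"""
    t=np.radians(th);x=D*np.cos(t)+U*np.sin(t);z=D*np.sin(t)-U*np.cos(t);R=np.c_[x,np.cross(z,x),z]
    T=np.eye(4);T[:3,:3]=R;T[:3,3]=SEAT+D*gx/1e3+U*gz/1e3+z*H;return T
def onrest(th,c,s=0):
    t=np.radians(th);a=np.array([np.cos(t),np.sin(t)]);n=np.array([-a[1],a[0]])
    p=np.array([-34,-6.2])+n*(6.2+c)+a*(GX+34+s);return target(th,*p)
def rel(T0,T1):
    d=T0[:3,:3].T@(T1[:3,3]-T0[:3,3])/.4;r=Ro.from_matrix(T0[:3,:3].T@T1[:3,:3]).as_rotvec(degrees=True)/90
    return np.round(d,4).tolist(),np.round(r,4).tolist()
E
python3 - <<'E'
from plan import *
T=pose();W2=onrest(13,2.5,30);W1=W2.copy();W1[2,3]+=.05
print("now->W1",rel(T,W1));print("W1->W2",rel(W1,W2));print("W2->W3",rel(W2,onrest(13,2.5)));print(W1,W2[:3,3])
E
```

```text
now->W1 ([0.2345, 0.18, 0.2198], [0.0027, 0.1445, -0.0221])
W1->W2 ([-0.0281, 0.0, 0.1218], [0.0, 0.0, 0.0])
W2->W3 ([-0.075, -0.0, 0.0], [0.0, 0.0, 0.0])
[[ 0.9213  0.3256  0.2127  0.6103]
 [ 0.3172 -0.9455  0.0732  0.1092]
 [ 0.225   0.     -0.9744  0.0806]
 [ 0.      0.      0.      1.    ]] [0.6103 0.1092 0.0306]
```

Emit:
move_arm(
  commands=[
    [[0.08, 0.06, 0], [0, 0.04, -0.02], 1],
    [[0.16, 0.12, 0], [0, 0.08, -0.022], 1],
    [[0.22, 0.17, 0.03], [0.0027, 0.12, -0.022], 1],
    [[0.2345, 0.18, 0.09], [0.0027, 0.1445, -0.022], 1],
    [[0.2345, 0.18, 0.15], [0.0027, 0.1445, -0.022], 1],
    [[0.2345, 0.18, 0.2], [0.0027, 0.1445, -0.022], 1],
    [[0.2345, 0.18, 0.22], [0.0027, 0.1445, -0.022], 1],
    [[0.2345, 0.18, 0.22], [0.0027, 0.1445, -0.022], 1],
  ],
)

```text
t: 10.95
eef_pos: [0.6098, 0.1093, 0.0797]
tcp_rot: [[0.922, 0.325, 0.211], [0.317, -0.946, 0.073], [0.223, -0.001, -0.975]]
contact_force: [0.1, -0.4, -1.0]
grip_width: 0.0116
grasp_force: 30.0
```

Run:
```python
from plan import *
T=pose();np.save("T7.npy",T);W2=onrest(13,2.5,30)
s=read_camera("side")[:,:,::-1];cv2.imwrite("pics/s7.png",s)
print("now->W2",rel(T,W2))
K=cam("side")
c=cv2.resize(s[95:195,215:345],(780,600),interpolation=cv2.INTER_CUBIC)
P=lambda sx,sz,sy=0:SEAT+D*sx/1e3+U*sz/1e3+np.array([-D[1],D[0],0])*sy/1e3
for q in(P(-47,11.5),P(-67,11.5),P(-34,-6),P(38,-6.2),P(70,3)):
    p=(proj(K,q)-[215,95])*6;cv2.circle(c,tuple(int(v) for v in p),4,(0,0,255),1)
for q in (T@np.array([x,0,-H,1]) for x in(-.0815,.0495)):
    p=(proj(K,q[:3])-[215,95])*6;cv2.circle(c,tuple(int(v) for v in p),4,(0,255,0),1)
cv2.imwrite("pics/c7.png",c)
```

```text
now->W2 ([-0.0262, 0.0008, 0.1198], [-0.0003, 0.0011, -0.0006])
```

View pics/c7.png

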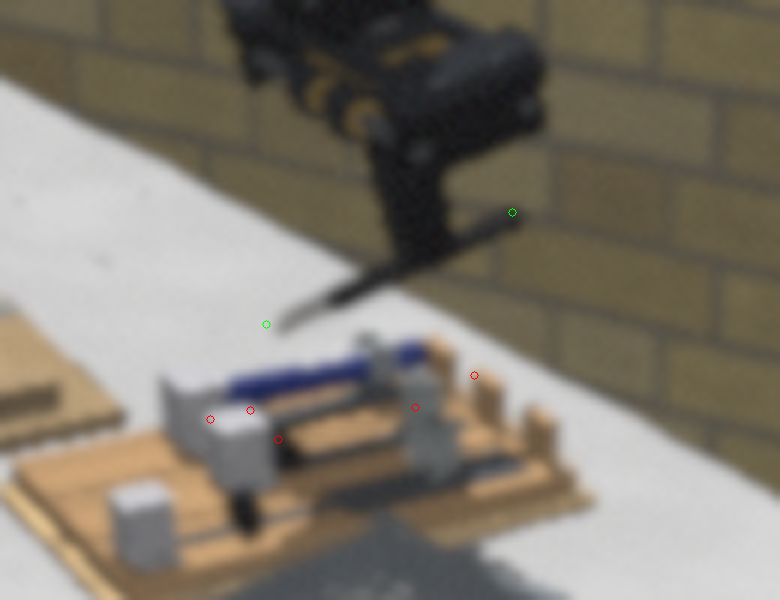

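The side view shows the cutter pitched, head down, above the middle place. Predicted cutter and rack points share the same 1–2 px offset, so they line up with each other. I'll descend to the slide line.

Emit:
move_arm(
  commands=[
    [[-0.006, 0, 0.03], [0, 0.001, 0], 1],
    [[-0.012, 0, 0.06], [0, 0.001, 0], 1],
    [[-0.018, 0, 0.08], [0, 0.001, 0], 1],
    [[-0.022, 0.001, 0.1], [0, 0.001, 0], 1],
    [[-0.025, 0.001, 0.112], [0, 0.001, 0], 1],
    [[-0.026, 0.001, 0.119], [0, 0.001, 0], 1],
    [[-0.026, 0.001, 0.12], [0, 0.001, 0], 1],
    [[-0.026, 0.001, 0.12], [0, 0.001, 0], 1],
  ],
)

```text
t: 11.8
eef_pos: [0.611, 0.1098, 0.0317]
tcp_rot: [[0.921, 0.325, 0.214], [0.317, -0.946, 0.074], [0.227, -0.0, -0.974]]
contact_force: [-1.1, 0.2, -1.6]
grip_width: 0.0116
grasp_force: 30.0
```

Run:
```python
from plan import *
T=pose();print(rel(T,onrest(13,2.5)))
```

```text
([-0.0775, 0.001, 0.0019], [-0.0001, -0.0013, -0.0002])
```

Now slide the head under the hood.

Emit:
move_arm(
  commands=[
    [[-0.012, 0, 0.001], [0, -0.001, 0], 1],
    [[-0.024, 0.001, 0.002], [0, -0.001, 0], 1],
    [[-0.036, 0.001, 0.002], [0, -0.001, 0], 1],
    [[-0.048, 0.001, 0.002], [0, -0.001, 0], 1],
    [[-0.06, 0.001, 0.002], [0, -0.001, 0], 1],
    [[-0.07, 0.001, 0.002], [0, -0.001, 0], 1],
    [[-0.0765, 0.001, 0.002], [0, -0.001, 0], 1],
    [[-0.0765, 0.001, 0.002], [0, -0.001, 0], 1],
  ],
)

```text
t: 12.6
eef_pos: [0.5826, 0.0997, 0.0237]
tcp_rot: [[0.921, 0.325, 0.213], [0.317, -0.946, 0.073], [0.225, -0.0, -0.974]]
contact_force: [-0.2, -0.1, -0.7]
grip_width: 0.0117
grasp_force: 30.0
```

Run:
```python
from plan import *
T=pose();np.save("T8.npy",T);s=read_camera("side")[:,:,::-1];w=read_camera("wrist")[:,:,::-1]
for t,c in((11,1.8),(9,1.2),(7,.8),(5,.5),(3,.3),(1.5,.1),(0,0),(0,-.3)): print(t,rel(T,onrest(t,c)))
c=np.zeros((600,800,3),np.uint8);c[:,:400]=cv2.resize(s[125:200,230:280],(400,600),interpolation=2);c[:,400:]=cv2.resize(w[100:280,220:340],(400,600),interpolation=2)
cv2.imwrite("pics/c8.png",c)
```

```text
11 ([-0.0017, 0.0001, 0.0057], [-0.0001, -0.0221, -0.0003])
9 ([-0.0039, 0.0001, 0.0115], [-0.0001, -0.0444, -0.0003])
7 ([-0.0063, 0.0001, 0.0167], [-0.0002, -0.0666, -0.0003])
5 ([-0.0089, 0.0001, 0.0216], [-0.0002, -0.0888, -0.0003])
3 ([-0.0116, 0.0001, 0.0262], [-0.0002, -0.111, -0.0003])
1.5 ([-0.0138, 0.0001, 0.0296], [-0.0002, -0.1277, -0.0003])
0 ([-0.0161, 0.0001, 0.0328], [-0.0002, -0.1444, -0.0003])
0 ([-0.0162, 0.0001, 0.0335], [-0.0002, -0.1444, -0.0003])
```

View pics/c8.png

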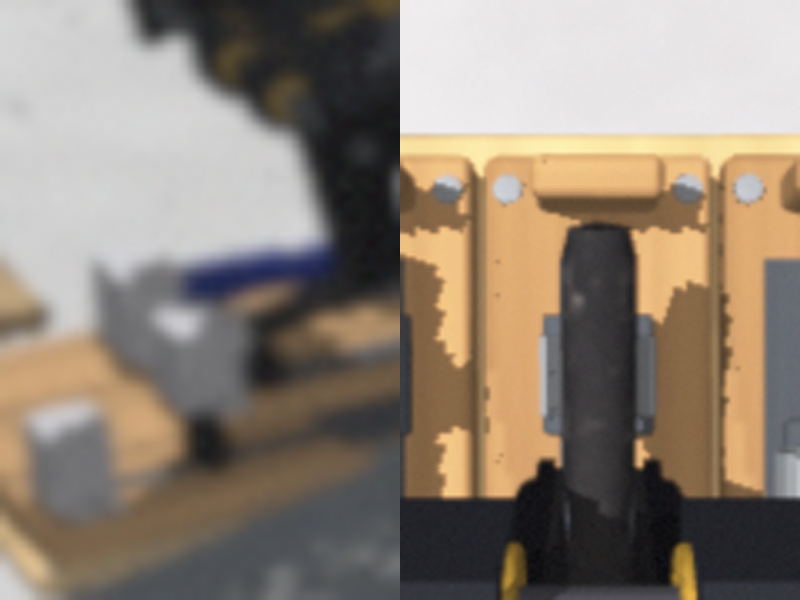

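The crops show the head under the hood, and the tail centred over the clip (600,375) and clear of the heel (600,180). I'll tilt it down towards the lips.

Emit:
move_arm(
  commands=[
    [[-0.001, 0, 0.003], [0, -0.011, 0], 1],
    [[-0.0017, 0, 0.0057], [0, -0.022, 0], 1],
    [[-0.0028, 0, 0.0086], [0, -0.033, 0], 1],
    [[-0.0039, 0, 0.0115], [0, -0.044, 0], 1],
    [[-0.005, 0, 0.014], [0, -0.055, 0], 1],
    [[-0.0063, 0, 0.0167], [0, -0.067, 0], 1],
    [[-0.0063, 0, 0.0167], [0, -0.067, 0], 1],
    [[-0.0063, 0, 0.0167], [0, -0.067, 0], 1],
  ],
)

```text
t: 13.5
eef_pos: [0.5825, 0.0996, 0.017]
tcp_rot: [[0.938, 0.325, 0.116], [0.323, -0.946, 0.04], [0.123, 0.0, -0.992]]
contact_force: [0.8, 1.1, 4.5]
grip_width: 0.0116
grasp_force: 30.0
```

Run:
```python
from plan import *
T=pose();s=bot.get_state();print(s["contact_force"],s["torque"],np.degrees(np.arcsin(T[2,0])))
for t,c in((6,.6),(5,.4),(4,.3),(3,.2),(2,.1),(1,0),(0,0),(0,-.5),(-1,-.5)): print(t,rel(T,onrest(t,c)))
```

```text
[0.7895 1.1205 4.483 ] [ 0.2959 -0.2441  0.0299] 7.039032134554326
6 ([-0.0031, 0.0, 0.0034], [0.0, -0.0115, -0.0001])
5 ([-0.0041, 0.0, 0.006], [0.0, -0.0227, -0.0001])
4 ([-0.0053, 0.0, 0.0084], [0.0, -0.0338, -0.0001])
3 ([-0.0064, 0.0, 0.0108], [0.0, -0.0449, -0.0001])
2 ([-0.0076, 0.0, 0.0132], [0.0, -0.056, -0.0001])
1 ([-0.0089, 0.0, 0.0155], [0.0, -0.0671, -0.0001])
0 ([-0.0101, 0.0, 0.0176], [0.0, -0.0782, -0.0001])
0 ([-0.0103, 0.0, 0.0189], [0.0, -0.0782, -0.0001])
-1 ([-0.0116, 0.0, 0.0209], [0.0, -0.0893, -0.0001])
```

Emit:
move_arm(
  commands=[
    [[-0.002, 0, 0.0034], [0, -0.0115, 0], 1],
    [[-0.003, 0, 0.006], [0, -0.0227, 0], 1],
    [[-0.0042, 0, 0.0084], [0, -0.034, 0], 1],
    [[-0.0053, 0, 0.0108], [0, -0.045, 0], 1],
    [[-0.0065, 0, 0.0132], [0, -0.056, 0], 1],
    [[-0.0078, 0, 0.0155], [0, -0.067, 0], 1],
    [[-0.009, 0, 0.0176], [0, -0.078, 0], 1],
    [[-0.009, 0, 0.0176], [0, -0.078, 0], 1],
  ],
)

```text
t: 14.3
eef_pos: [0.5791, 0.0985, 0.0094]
tcp_rot: [[0.946, 0.325, -0.003], [0.325, -0.946, -0.001], [-0.003, -0.0, -1.0]]
contact_force: [-3.6, -0.5, 6.4]
grip_width: 0.0112
grasp_force: 30.0
```

Run:
```python
from plan import *
T=pose();s=bot.get_state();print(s["contact_force"],s["torque"],np.degrees(np.arcsin(T[2,0])),rel(T,onrest(0,0)))
np.save("T9.npy",T)
s=read_camera("side")[:,:,::-1];w=read_camera("wrist")[:,:,::-1]
c=np.zeros((600,800,3),np.uint8);c[:,:400]=cv2.resize(s[125:200,235:285],(400,600),interpolation=2);c[:,400:]=cv2.resize(w[100:280,220:340],(400,600),interpolation=2)
cv2.imwrite("pics/c9.png",c)
```

```text
[-3.6071 -0.4956  6.4184] [-0.1673  0.5669 -0.0095] -0.17125890036343855 ([0.0011, 0.0001, -0.0003], [-0.0002, 0.0019, -0.0001])
```

I have no picture views left, so I'll check numerically whether the cutter pitched in the grip by measuring its tail in the wrist image. A slip would move the tail row and width.

Run:
```python
from plan import *
def runs(f,off,sc):
    g=cv2.imread(f,0)[:,off:];o=[]
    for r in np.arange(150,262,4):
        row=g[int((r-100)/.3),:];m=row<85;ctr=200;
        if not m[ctr]: o.append((int(r),0,0));continue
        l=ctr
        while l>0 and m[l-1]: l-=1
        h=ctr
        while h<399 and m[h+1]: h+=1
        o.append((int(r),round(220+l*.3,1),round(220+h*.3,1)))
    return o
for f in("pics/c8.png","pics/c9.png"): print(f,[x for x in runs(f,400,.3) if x[1] or x[0]<180])
C=cam("wrist",np.eye(4))
for dz in(0,-.005,-.01): print(dz,proj(C,np.array([.0495,0,-.0295+dz])),proj(C,np.array([.0495,.0062,-.0295+dz])))
```

```text
pics/c8.png [(150, 0, 0), (154, 0, 0), (158, 0, 0), (162, 263.2, 296.5), (166, 0, 0), (170, 270.4, 288.7), (174, 269.5, 289.6), (178, 268.6, 290.2), (182, 268.6, 290.2), (186, 268.6, 290.2), (190, 275.2, 290.2), (194, 268.3, 290.8), (198, 268.3, 291.4), (202, 268.0, 291.7), (206, 268.6, 291.4), (210, 268.3, 291.4), (214, 268.6, 291.4), (218, 268.6, 291.7), (222, 268.6, 291.7), (226, 268.6, 291.1), (230, 268.3, 295.6), (234, 268.9, 289.9), (238, 268.9, 289.9), (242, 261.1, 298.6), (246, 256.3, 303.7), (250, 220.0, 339.7), (254, 220.0, 339.7), (258, 220.0, 339.7)]
pics/c9.png [(150, 0, 0), (154, 0, 0), (158, 0, 0), (162, 0, 0), (166, 0, 0), (170, 270.4, 289.0), (174, 268.9, 292.3), (178, 267.7, 292.3), (182, 269.2, 292.3), (186, 268.0, 292.3), (190, 275.2, 292.3), (194, 268.0, 298.0), (198, 268.0, 298.0), (202, 266.5, 298.0), (206, 267.4, 292.0), (210, 271.6, 286.3), (214, 271.6, 286.3), (218, 271.9, 286.3), (222, 271.9, 286.3), (226, 271.9, 286.3), (230, 271.9, 287.2), (234, 271.6, 286.3), (238, 261.4, 298.3), (242, 259.9, 298.6), (246, 254.8, 303.7), (250, 220.0, 339.7), (254, 220.0, 339.7), (258, 220.0, 339.7)]
0 [280.4435 168.4119] [292.2044 168.4013]
-0.005 [280.4793 169.3602] [292.5933 169.3493]
-0.01 [280.5173 170.3672] [293.0063 170.356 ]
```

At rows 206–234 (tool x 15–28 mm, where the clip is) the visible grip has narrowed from 23 px to 15 px. The steel lips now lie over it, so the clip has snapped. I'll release and back off straight up.

Emit:
move_arm(
  commands=[
    [[0, 0, 0], [0, 0, 0], 0.7],
    [[0, 0, 0], [0, 0, 0], 0.7],
    [[0, 0, 0], [0, 0, 0], 0.7],
    [[0, 0, 0], [0, 0, 0], 0.7],
    [[0, 0, 0], [0, 0, 0], 0.7],
    [[0, 0, 0], [0, 0, 0], 0.7],
    [[0, 0, 0], [0, 0, 0], 0.7],
    [[0, 0, 0], [0, 0, 0], 0.7],
  ],
)

```text
t: 15.2
eef_pos: [0.5794, 0.0986, 0.0093]
tcp_rot: [[0.946, 0.325, -0.001], [0.325, -0.946, -0.0], [-0.001, -0.0, -1.0]]
contact_force: [-1.4, -0.2, 0.7]
grip_width: 0.0286
grasp_force: 0.0
```

Emit:
move_arm(
  commands=[
    [[0, 0, -0.02], [0, 0, 0], 0.7],
    [[0, 0, -0.05], [0, 0, 0], 0.7],
    [[0, 0, -0.1], [0, 0, 0], 0.7],
    [[0, 0, -0.17], [0, 0, 0], 0.7],
    [[0, 0, -0.24], [0, 0, 0], 0.7],
    [[0, 0, -0.3], [0, 0, 0], 0.7],
    [[0, 0, -0.32], [0, 0, 0], 0.7],
    [[0, 0, -0.32], [0, 0, 0], 0.7],
  ],
)

```text
t: 16.0
eef_pos: [0.58, 0.0986, 0.1387]
tcp_rot: [[0.946, 0.325, 0.002], [0.325, -0.946, 0.0], [0.002, 0.0, -1.0]]
contact_force: [0.6, 0.5, 0.0]
grip_width: 0.0285
grasp_force: 0.0
```

Now a numerical check of level: compare the tail's image position and grip width with predictions for seated and for still riding on the lips.

Run:
```python
from plan import *
T=pose();w=read_camera("wrist");cv2.imwrite("pics/w10.png",w[:,:,::-1]);g=cv2.cvtColor(w,cv2.COLOR_RGB2GRAY);C=cam("wrist",T)
L=np.array([-D[1],D[0],0])
def pr(sx,sz,sy=0): return proj(C,SEAT+D*sx/1e3+U*sz/1e3+L*sy/1e3)
for sx,lift in((66.5,15.4),(55,13.6),(15,7.5),(0,5.2),(-15,2.9)):
    for dz in(0,lift):
        a,b=pr(sx,dz,6.2),pr(sx,dz,-6.2);print(sx,dz,"row %.1f cols %.1f-%.1f w %.1f"%(a[1],a[0],b[0],b[0]-a[0]),end=" | ")
    r=int(round(pr(sx,0)[1]));c=int(pr(sx,0)[0]);print("obs",r,g[r,c-14:c+15].tolist())
c=int(pr(60,0)[0]);print("tail col",[(r,int(g[r,c])) for r in range(int(pr(75,3)[1])-4,int(pr(55,0)[1])+8)])
```

```text
66.5 0 row 155.0 cols 273.1-286.5 w 13.4 | 66.5 15.4 row 155.9 cols 272.7-286.9 w 14.1 | obs 155 [184, 186, 186, 187, 188, 186, 183, 184, 183, 185, 183, 163, 142, 124, 113, 121, 129, 140, 155, 173, 191, 195, 194, 195, 198, 196, 195, 196, 196]
55 0 row 167.5 cols 273.1-286.4 w 13.3 | 55 13.6 row 168.9 cols 272.9-286.8 w 13.9 | obs 167 [182, 184, 185, 185, 186, 181, 155, 109, 81, 77, 86, 82, 68, 62, 62, 57, 54, 53, 51, 45, 41, 64, 94, 106, 109, 106, 104, 106, 110]
15 0 row 209.3 cols 273.4-286.3 w 12.9 | 15 7.5 row 211.1 cols 273.2-286.4 w 13.2 | obs 209 [173, 175, 174, 177, 181, 179, 166, 124, 96, 64, 59, 63, 66, 67, 65, 62, 57, 48, 40, 38, 50, 70, 98, 107, 108, 105, 108, 142, 189]
0 0 row 224.3 cols 273.5-286.2 w 12.7 | 0 5.2 row 225.8 cols 273.4-286.3 w 12.9 | obs 224 [182, 175, 171, 174, 177, 178, 163, 118, 75, 62, 69, 72, 74, 69, 62, 58, 57, 51, 43, 37, 40, 69, 97, 106, 106, 104, 105, 109, 143]
-15 0 row 239.0 cols 273.6-286.1 w 12.6 | -15 2.9 row 239.9 cols 273.5-286.2 w 12.7 | obs 239 [186, 185, 180, 176, 172, 177, 166, 129, 77, 55, 60, 69, 75, 73, 63, 62, 58, 51, 43, 36, 43, 73, 100, 104, 104, 104, 106, 115, 137]
tail col [(141, 184), (142, 156), (143, 188), (144, 205), (145, 205), (146, 202), (147, 200), (148, 198), (149, 188), (150, 165), (151, 113), (152, 103), (153, 139), (154, 174), (155, 113), (156, 65), (157, 62), (158, 62), (159, 62), (160, 61), (161, 60), (162, 61), (163, 62), (164, 64), (165, 67), (166, 66), (167, 62), (168, 62), (169, 59), (170, 58), (171, 59), (172, 59), (173, 61), (174, 60)]
```

Emit:
move_arm(
  commands=[
    [[0, 0.07, 0], [0, 0, 0], 0.7],
    [[0, 0.14, 0], [0, 0, 0], 0.7],
    [[0, 0.2, 0], [0, 0, 0], 0.7],
    [[0, 0.25, 0], [0, 0, 0], 0.7],
    [[0, 0.25, 0], [0, 0, 0], 0.7],
    [[0, 0.25, 0], [0, 0, 0], 0.7],
    [[0, 0.25, 0], [0, 0, 0], 0.7],
    [[0, 0.25, 0], [0, 0, 0], 0.7],
  ],
)

```text
t: 16.85
eef_pos: [0.6117, 0.0049, 0.137]
tcp_rot: [[0.945, 0.326, -0.001], [0.326, -0.945, 0.0], [-0.001, -0.0, -1.0]]
contact_force: [0.2, 0.1, 0.1]
grip_width: 0.0286
grasp_force: 0.0
```

Run:
```python
from plan import *
T=pose();w=read_camera("wrist");g=cv2.cvtColor(w,cv2.COLOR_RGB2GRAY);C=cam("wrist",T)
L=np.array([-D[1],D[0],0])
def pr(sx,sz,sy=0): return proj(C,SEAT+D*sx/1e3+U*sz/1e3+L*sy/1e3)
for sx,lift in((58,14.),(15,7.5),(0,5.2),(-15,2.9)):
    for dz in(0,lift):
        a,b=pr(sx,dz,6.2),pr(sx,dz,-6.2);print(sx,dz,"row %.1f cols %.1f-%.1f"%(a[1],a[0],b[0]),end=" | ")
    p=pr(sx,0);r=int(round(p[1]));c=int(p[0]);print("obs from col",c-16,g[r,c-16:c+17].tolist())
```

```text
58 0 row 163.6 cols 166.3-179.7 | 58 14.0 row 164.9 cols 160.8-174.8 | obs from col 156 [118, 170, 180, 181, 184, 183, 182, 183, 181, 163, 100, 65, 63, 67, 70, 62, 55, 55, 56, 57, 51, 41, 37, 43, 59, 58, 58, 59, 57, 59, 74, 100, 106]
15 0 row 208.9 cols 170.1-183.1 | 15 7.5 row 210.7 cols 167.5-180.7 | obs from col 160 [135, 196, 192, 191, 189, 185, 177, 175, 173, 173, 152, 82, 64, 66, 63, 61, 56, 50, 48, 40, 30, 39, 71, 90, 62, 55, 55, 56, 57, 72, 96, 106, 105]
0 0 row 224.0 cols 171.4-184.2 | 0 5.2 row 225.5 cols 169.6-182.6 | obs from col 161 [100, 146, 170, 162, 186, 189, 190, 188, 182, 159, 97, 78, 76, 71, 62, 61, 55, 51, 48, 42, 35, 30, 32, 44, 53, 56, 55, 56, 57, 71, 96, 103, 106]
-15 0 row 238.7 cols 172.7-185.3 | -15 2.9 row 239.7 cols 171.7-184.5 | obs from col 163 [122, 178, 188, 188, 190, 189, 190, 187, 170, 114, 70, 70, 72, 66, 61, 60, 56, 49, 43, 36, 28, 36, 68, 90, 62, 55, 58, 57, 66, 88, 101, 104, 104]
```

The grip's left edge is at column 166.0 near the tail and 170.5 at mid-length. The level prediction is 166.3 and 170.1, and raised it would be 160.8 and 167.5. The cutter lies level, so I'm handing in.

```bash
python3 -c "
from bench import job_done
print(job_done())"
```

```text
the job is handed in; nothing more can be done
None
```

The glass cutter is in its own place on the rack: head under the hood, clip snapped over the grip, and level by measurement from the wrist camera. I left the screwdriver and pliers alone and handed the job in at about 17 s, but I viewed 11 pictures, one over the limit of 10.

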